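# Sort the loose stationery off the plan table

### The arm

A 6-joint arm with a two-finger parallel gripper is mounted at the origin on the work surface. World frame = base frame: x ahead of the robot, y to its left, z up, the work surface at z = 0. Lengths are in m, angles in rad, forces in N, time in s.
With the tool pointing down it reaches from about 0.275 to 0.75 m from the base axis. Payload 10.2 kg.
Tool frame: the origin (TCP) lies midway between the tips of the shut fingers; the grasp point (between the pads) lies 19 mm behind it (env.hold_point_z is the distance from the TCP to the grasp point, in m); z points along the fingers, y is the line along which they close (so a half turn about z gives the same grasp; the last joint's range is limited). The gripper opens to 85 mm and grips with 20 to 120 N. Pads are 22 mm wide; open, the fingers measure 114 mm over their backs; the gripper's body (76 mm by 85 mm) begins 54 mm behind the grasp point. The pads swing forward as they close: fully open they stand 13 mm farther back than shut.
Start: joints at [1.123, 0.313, 1.498, -0, 1.331, -0.223], TCP at [0.117, 0.512, 0.231] pointing down, gripper open.
Joint ranges: [-2.94, 2.94], [-0.97, 2.17], [0.19, 2.56], [-1.23, 4.37], [0.02, 3.11], [-2.88, 2.88]. Speed limits (rad/s): [2.39, 2.39, 3.01, 3.14, 3.14, 3.14].

### API

Orientations are given as a unit quaternion [x, y, z, w].
In Python, from bench import env, kinematics, monitor, eyes, job gives the robot as it stands. The module is installed in compiled form; this text tells all that it offers. Calls block until the motion is done:
- env.reach(position, orientation): joint-space move of the TCP to a pose.
- env.movel(position, velocity=0.15, frame=None, guard=None): straight line of the TCP; frame=None keeps the orientation; velocity is the mean speed in m/s. With guard (N) it stops when the force on the tool has changed by that much, and returns True; else False.
- env.set_joints(angles): joint-space move.
- env.release() and env.close_gripper(effort=None): open the fingers fully, or close them until they stop; effort is the grip in N (None keeps the last).
- env.hold(seconds).
- kinematics.ik(position, orientation): joint angles nearest the present ones, or None.
- monitor.sense(): the state.
- eyes.grab_frame(name): name is "scene" or "top" or "wrist"; returns a dict with "frame" (480x640x3 uint8, red, green, blue), "mtx" (3x3 intrinsics, pixels), "view" (4x4, takes a point from world to camera coordinates). Camera axes: x right, y down, z forward; pixel columns grow to the right and rows downward; lengths in m; the calibration is good to about 2 mm. A picture is of the moment at which its call begins. There is no depth.
A pose or a line that the arm cannot do raises env.MotionError and nothing moves.
- job.hand_in(): hands the job in; it is judged then, once.
The state is a dict: "clock": time; "joints": joint angles; "qvel": joint speeds; "joint_efforts": joint torques, N m; "position": TCP position; "ee_rot": TCP orientation; "contact_force": force on the tool from outside, world axes, zero at the start; "ft_torque": the same for the moment, N m; "finger_gap": opening from 0.0 (shut) to 1.0 (fully open); "gripper_force": force on a finger pad.
Only numpy, scipy, OpenCV 4.12 (cv2) and the standard library are available. Lean on these libraries where they do the work, as an engineer would, in place of code of your own. Each camera call takes 0.05 s, during which the arm holds its last target. There are 200 camera calls.

### The job

Tidy the plan table: put both rolls of tape over the pin of the spindle, the bigger roll at the bottom and the smaller on top of it; stand the long stamp upright in the long bay of the stamp rack and the short stamp upright in its short bay; and lay the eraser flat inside the shallow tray. Leave the stapler and the mug where they are.

Things in the scene. Friction and masses are not known exactly. Their poses are not given: they have to be found in the camera images.
- big_roll: The bigger roll of tan tape, lying flat: outside diameter 60 mm, hole 30 mm, 25 mm high. Loose, about 80 g. Origin: on its axis at the underside, z up along the axis.
- small_roll: The smaller roll of tan tape, lying flat: outside diameter 46 mm, hole 30 mm, 19 mm high. Loose, about 40 g. Origin: on its axis at the underside, z up along the axis.
- long_stamp: The long office stamp. Stands upright on the table: a black block base 30 (x) by 66 (y) mm, 24 high, with a thin neck, and on top a grey handle grip 20 (x) by 28 (y) mm from z = 36 to 74 mm. Loose, about 90 g. Origin: centre of the underside; x across the base, y along its length, z up.
- short_stamp: The short office stamp. Stands upright on the table: a black block base 30 (x) by 36 (y) mm, 24 high, with a thin neck, and on top a grey handle grip 20 (x) by 28 (y) mm from z = 36 to 74 mm. Loose, about 90 g. Origin: centre of the underside; x across the base, y along its length, z up.
- eraser: White block eraser in a cardboard sleeve, lying flat: 26 (x) by 60 (y) by 20 (z) mm. Loose, about 35 g. Origin: centre of the underside, z up.
- spindle: Tape spindle, fixed: a round dark base 100 mm across and 8 mm thick with an upright steel pin 14 mm in diameter in the middle, its tapered top 70 mm above the table. Origin: on the pin's axis at table height. With both rolls on it, the big roll's underside is at 8 mm and the small one's at 33 mm.
- rack: Fixed grey open box 58 (x) by 154 (y) mm, walls 4 mm thick, 20 high, floor 4 mm above the table; a cross wall makes two bays. Long bay: 86 mm inside along y, centred at y = +30 mm; short bay: 56 mm inside along y, centred at y = -45 mm; both 50 mm wide inside, centred at x = 0. Origin: centre of the underside, z up. Stamps stand with their length along its y.
- tray: Shallow empty aluminium tray, fixed: 92 (x) by 108 (y) mm outside, rim 12 mm high, walls 4 mm thick, floor 4 mm above the table. Origin: centre of the underside, z up.
- stapler: Bystander: heavy black desk stapler, 60 (x) by 200 (y) mm, about 95 mm high, beyond the targets. Origin: centre of the underside. Not to be disturbed.
- mug: Bystander: white mug 80 mm in diameter, 92 mm high, handle to its +y, beyond the targets. Origin: centre of the underside. Not to be disturbed.
Things that resemble listed ones, but are neither listed nor needed, are in the scene too. Leave any blue, orange or red look-alike of the eraser alone.

How it is judged:
By the outcome, as a careful person would: the job done as asked, in the order asked, and still so for the second after the job is handed in, with the robot touching nothing.
It also fails if it takes over 128 s, if anything falls off the work surface, if the arm or the gripper's body presses on something with over 40 N, if the wrist force passes 120 N, or if a joint passes its speed limit or range.

## Working session

There is one attempt and no reset: what is moved stays moved. The work goes in short steps, each a Python script; the robot and the scene stay as the last script left them, time stands still between calls to the robot, and variables do not carry over. Pictures are saved under pics/ and viewed, at most 14 in all, crops included, and the job is handed in when it is done.

```bash
mkdir -p pics
python3 - <<'E'
from bench import env,monitor,eyes
import cv2
for n in("top","scene"):
    d=eyes.grab_frame(n); cv2.imwrite(f"pics/{n}0.png",d["frame"][:,:,::-1]); print(n,d["mtx"].tolist(),d["view"].round(4).tolist())
print(monitor.sense()["clock"],env.hold_point_z)
E
```

```text
top [[488.1605645954928, 0.0, 318.8555621425304], [0.0, 488.1605645954928, 238.45808487218045], [0.0, 0.0, 1.0]] [[0.0211, -0.9997, 0.0085, -0.0228], [-0.995, -0.0219, -0.0972, 0.5593], [0.0974, -0.0064, -0.9952, 1.0082], [0.0, 0.0, 0.0, 1.0]]
scene [[471.7743738999868, 0.0, 320.64288147936014], [0.0, 471.7743738999868, 240.2564597073918], [0.0, 0.0, 1.0]] [[-0.5552, 0.8317, 0.0012, 0.3154], [0.6064, 0.4057, -0.6839, -0.3077], [-0.5693, -0.379, -0.7296, 1.2167], [0.0, 0.0, 0.0, 1.0]]
0.1 0.0187
```

View pics/top0.png

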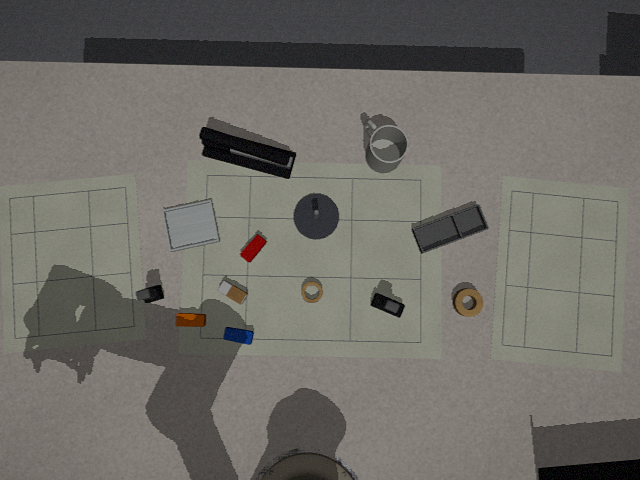

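View pics/scene0.png

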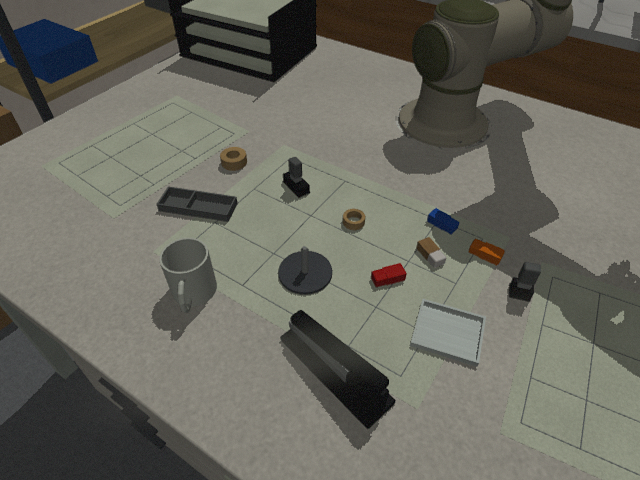

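The top view shows these:
- **Rolls:** big roll at (468,301), small roll at (312,291).
- **Stamps:** long at (388,304), with a base of about 34 px, and short at (150,293).
- **Fixtures:** spindle at (316,216), rack at (450,227), tray at (191,224).
- **Eraser candidates:** white and cardboard at (233,291), red at (253,247), orange at (191,320) and blue at (238,335). Only (233,291) fits "white in a cardboard sleeve".

I'll confirm with enlarged crops.

Run:
```python
import cv2,numpy as np
im=cv2.imread("pics/top0.png")
f=lambda a,b,c,d:cv2.resize(im[c:d,a:b],None,fx=4,fy=4,interpolation=cv2.INTER_CUBIC)
cv2.imwrite("pics/L.png",cv2.convertScaleAbs(f(125,325,190,340),alpha=1.6))
cv2.imwrite("pics/R.png",cv2.convertScaleAbs(f(295,495,185,335),alpha=1.8))
```

```text
(no output)
```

View pics/L.png

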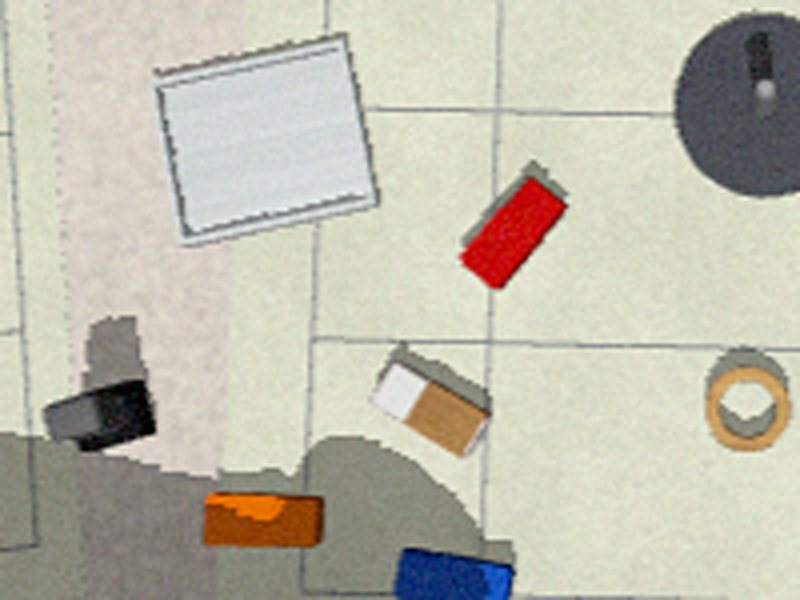

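View pics/R.png

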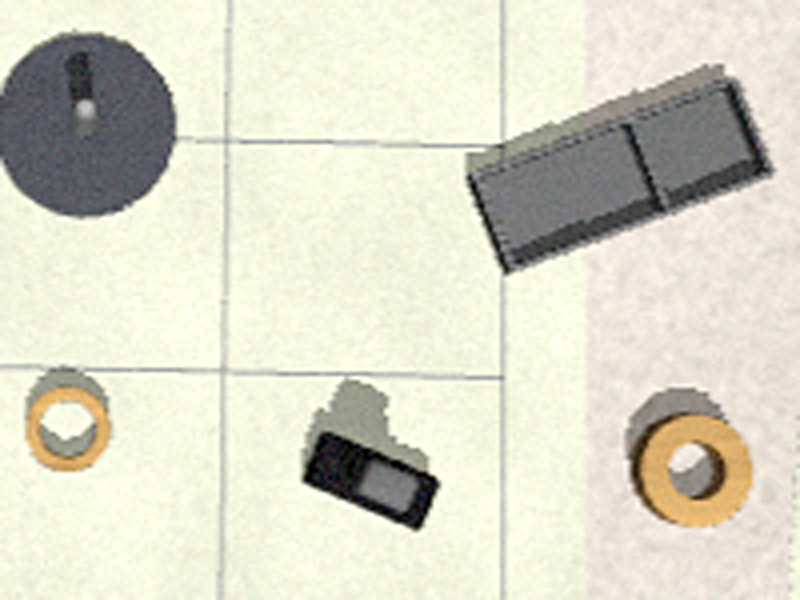

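The crops confirm it: the eraser at (233,291) has a white end and a cardboard sleeve, and the red, orange and blue blocks are the decoys. The stamp at (388,304) is the long one. I'll compute poses, then take the big roll first.

```bash
cat > h.py <<'E'
import numpy as np,cv2
from scipy.spatial.transform import Rotation as Rn
from bench import env,kinematics,monitor,eyes,job
def world(d,uv,z):
    """pixels -> points on the plane at height z"""
    R,t=d["view"][:3,:3],d["view"][:3,3]; C=-R.T@t
    r=np.c_[np.atleast_2d(uv),np.ones(len(np.atleast_2d(uv)))]@np.linalg.inv(d["mtx"]).T@R
    return C+r*((z-C[2])/r[:,2])[:,None]
def rect(P):
    """corners in order, first edge = long axis: centre, its angle, sizes"""
    a,b=P[1]-P[0]+P[2]-P[3],P[3]-P[0]+P[2]-P[1]
    return P.mean(0)[:2],np.arctan2(a[1],a[0]),np.linalg.norm(a)/2,np.linalg.norm(b)/2
def quat(a):
    y=np.array([np.cos(a),np.sin(a),0]);z=np.array([0,0,-1.])
    return Rn.from_matrix(np.c_[np.cross(y,z),y,z]).as_quat()
def q(xy,z,a):
    """a or a+pi, whichever leaves the last joint nearer the middle"""
    c=[(abs(j[5]),tuple(quat(b))) for b in(a,a+np.pi) if (j:=kinematics.ik([*xy,z],quat(b))) is not None]
    return np.array(min(c)[1])
def move(xy,a,zlow,zhigh=.2,v=.15,guard=None):
    """over the place, then down"""
    o=q(xy,zhigh,a); env.reach([*xy,zhigh],o)
    return env.movel([*xy,zlow+.03],.25) or env.movel([*xy,zlow],v/2,guard=guard)
def up(z=.2):
    p=monitor.sense()["position"]; env.movel([p[0],p[1],z],.25)
def st():
    s=monitor.sense(); print("t %.1f gap %.3f F %.1f"%(s["clock"],s["finger_gap"],s["gripper_force"]),np.round(s["position"],4),np.round(s["contact_force"],1),np.round(s["joints"][5],2))
def save(n,name,crop=None,k=1):
    d=eyes.grab_frame(n); im=d["frame"][:,:,::-1]
    if crop: im=im[crop[2]:crop[3],crop[0]:crop[1]]
    cv2.imwrite(f"pics/{name}.png",cv2.convertScaleAbs(cv2.resize(im,None,fx=k,fy=k,interpolation=cv2.INTER_CUBIC),alpha=1.5)); return d
E
cat > m.py <<'E'
from h import *
d=eyes.grab_frame("top")
L=lambda *p:np.array(p)/4+[125,190]
R=lambda *p:np.array(p)/4+[295,185]
P=dict(small=world(d,[311.9,292.1],.019)[0,:2],big=world(d,R([695,470]),.025)[0,:2],
 spin=world(d,[316.25,216],.008)[0,:2],
 rack=rect(world(d,R([727,80],[468,180],[506,272],[773,172]),.02)),
 tray=rect(world(d,L([346,34],[153,78],[184,245],[380,204]),.012)),
 eraser=rect(world(d,L([396,362],[491,413],[466,456],[373,400]),.02)),
 long=rect(world(d,R([322,432],[440,480],[418,530],[303,483]),.024)),
 longgrip=rect(world(d,R([372,452],[420,466],[411,510],[362,494]),.074)),
 short=rect(world(d,L([45,408],[98,388],[103,430],[60,440]),.074)))
print("pin",world(d,R([86,108]),.07))
for k,v in P.items(): print(k,v)
E
python3 m.py; python3 -c "
from h import *
s=monitor.sense();print(Rn.from_quat(s['ee_rot']).as_matrix().round(2))"
```

```text
pin [[ 0.60973106 -0.00447603  0.07      ]]
small [0.44617154 0.00153511]
big [ 0.43143188 -0.32901616]
spin [ 0.61041971 -0.00414799]
rack (array([ 0.58708439, -0.29102782]), np.float64(1.9543019442017986), np.float64(0.15271821745147485), np.float64(0.054025843874218944))
tray (array([0.58434191, 0.26416106]), np.float64(1.811352232363396), np.float64(0.10647136262958459), np.float64(0.0935087247832785))
eraser (array([0.4430437 , 0.16830844]), np.float64(-2.0610789993133594), np.float64(0.05734902031752514), np.float64(0.024537913987293346))
long (array([ 0.42200104, -0.15839891]), np.float64(-1.935628673064563), np.float64(0.06581822057124777), np.float64(0.028581499358583624))
longgrip (array([ 0.42435344, -0.16121996]), np.float64(-1.8483806934590485), np.float64(0.02530776488851416), np.float64(0.021924467566183048))
short (array([0.4357876 , 0.33608631]), np.float64(-1.2445917092440564), np.float64(0.024779800632108703), np.float64(0.019196604905913718))
[[-0.97  0.22 -0.  ]
 [ 0.22  0.97 -0.  ]
 [ 0.   -0.   -1.  ]]
```

Run:
```python
from h import *
b=np.array([.4314,-.3290]); s=np.array([.6104,-.0042])
env.release()
print(move(b,np.arctan2(b[1],b[0]),.004,guard=8)); st()
env.close_gripper(40); st()
up(.15); st()
env.reach([*s,.15],q(s,.15,0)); st()
save("top","a",(240,400,140,260),4)
```

```text
False
t 4.9 gap 1.002 F 0.0 [ 0.4314 -0.329   0.0038] [1.  0.9 0. ] -0.22
t 5.3 gap 0.683 F 42.6 [ 0.4317 -0.3293  0.0049] [-1.2  1.7  6.1] -0.22
t 6.0 gap 0.685 F 43.0 [ 0.4312 -0.3288  0.1487] [ 0.5  0.4 -1.9] -0.22
t 7.4 gap 0.679 F 43.0 [ 0.6103 -0.0054  0.1498] [-0.1 -1.1 -1.1] -0.2
```

View pics/a.png

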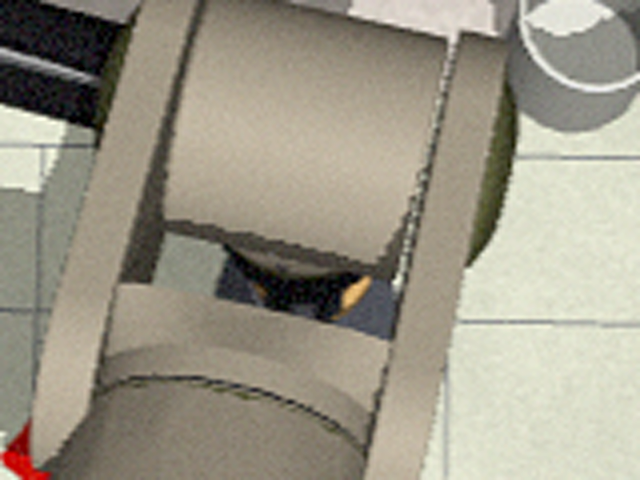

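The big roll is held (gap 0.68, about 58 mm). In the picture it sits over the dark base at about (300,290). I'll lower it and release, then fetch the small roll.

Run:
```python
from h import *
s=np.array([.6104,-.0042])
env.movel([*s,.08],.2); print(env.movel([*s,.0145],.06,guard=12)); st()
env.release(); up(.2); st()
b=np.array([.4462,.0015])
print(move(b,0,.006,guard=8)); 
env.close_gripper(40); st(); up(.2); st()
save("top","b",(240,400,160,280),4);
```

```text
False
t 9.2 gap 0.682 F 43.0 [ 0.6106 -0.0042  0.0149] [ 0.3 -0.2  0.5] -0.2
t 10.5 gap 1.001 F 0.0 [ 0.6099 -0.0041  0.1985] [-0.5 -0.1 -1.3] -0.2
False
t 13.0 gap 0.510 F 39.9 [0.4464 0.0015 0.0066] [-2.1  1.   7.9] -0.26
t 13.9 gap 0.512 F 40.7 [0.4458 0.0016 0.1988] [-0.6 -0.4 -0.6] -0.26
```

View pics/b.png

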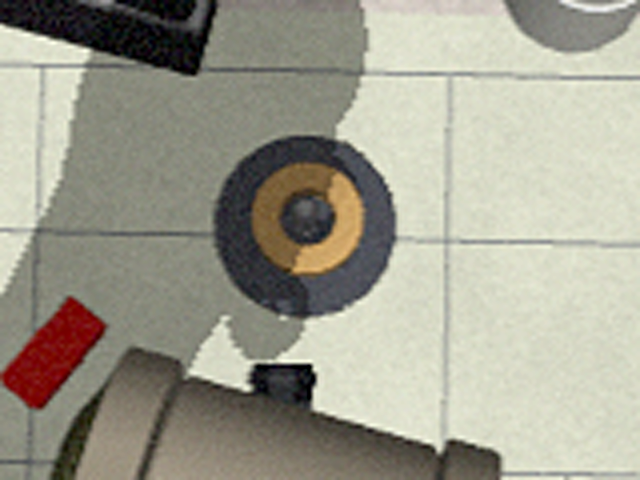

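The big roll lies centred on the pin at crop (308,218), and the small roll is gripped. Next it goes on top, then I'll pick the long stamp and look at the short one.

Run:
```python
from h import *
s=np.array([.6104,-.0042])
env.reach([*s,.2],q(s,.2,0)); env.movel([*s,.1],.2); print(env.movel([*s,.041],.06,guard=12)); st()
env.release(); up(.2)
# long stamp: close across its x
b=np.array([.423,-.160]); a=-1.936+np.pi/2
print(move(b,a,.041,guard=8)); env.close_gripper(50); st(); up(.2); st()
save("top","c",(240,500,160,350),3)
```

```text
False
t 16.5 gap 0.514 F 40.7 [ 0.6107 -0.0042  0.0414] [ 0.4 -0.2 -0.1] -0.2
False
t 20.5 gap 0.226 F 51.3 [ 0.4231 -0.16    0.0411] [0.4 1.6 2.3] -0.26
t 21.3 gap 0.226 F 51.1 [ 0.4225 -0.1597  0.1987] [-0.1  0.7 -1.4] -0.26
```

View pics/c.png

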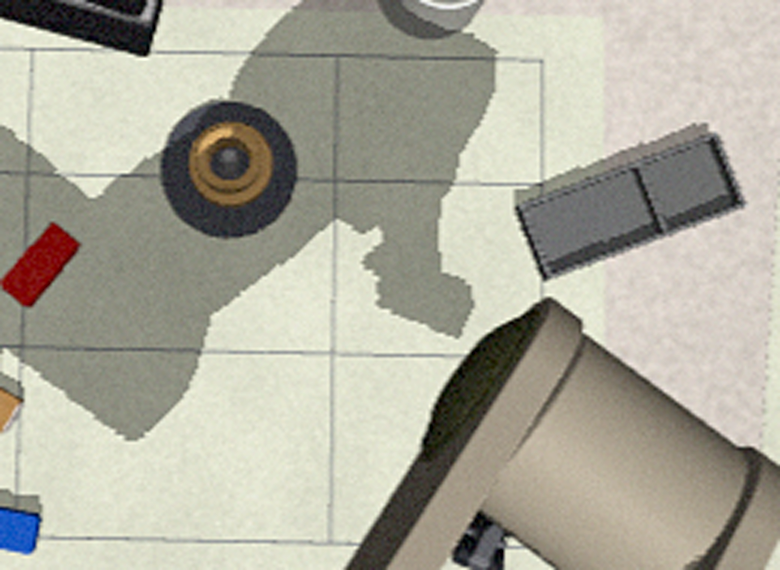

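Both rolls are nested on the pin at crop (230,158), and the long stamp is gripped across its 20 mm side. Placing it in the long bay, then looking at the short stamp with the wrist camera.

Run:
```python
from h import *
r=np.array([.5871,-.2910]); u=np.array([np.cos(1.954),np.sin(1.954)])
p=r+.03*u
print(move(p,1.954-np.pi/2,.0465,v=.1,guard=12)); st()
env.release(); up(.2); st()
p=np.array([.43,.336]); env.reach([*p,.2],q(p,.2,-1.75+np.pi/2)); st()
d=save("wrist","w"); print(d["mtx"].tolist(),d["view"].round(4).tolist())
save("top","d",(390,510,180,270),5)
```

```text
False
t 23.5 gap 0.225 F 51.3 [ 0.576  -0.2633  0.0466] [-0.7  0.2 -1.1] -1.0
t 24.9 gap 1.001 F 0.0 [ 0.5754 -0.2628  0.1983] [-0.8 -0.4 -0.4] -1.0
t 27.1 gap 1.002 F 0.0 [0.4305 0.3356 0.1999] [-0.4 -0.3  0.5] 0.63
[[393.42984792531513, 0.0, 314.62627950413554], [0.0, 393.42984792531513, 240.73865855290654], [0.0, 0.0, 1.0]] [[0.984, -0.1784, -0.0005, -0.3638], [-0.1717, -0.9481, 0.2676, 0.3653], [-0.0482, -0.2632, -0.9635, 0.456], [0.0, 0.0, 0.0, 1.0]]
```

View pics/w.png

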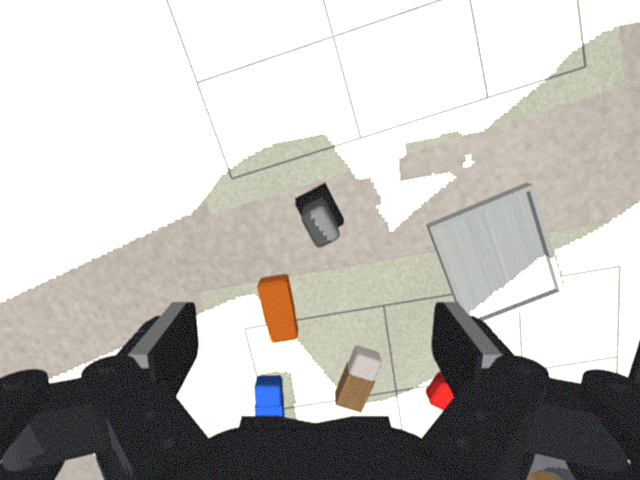

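View pics/d.png

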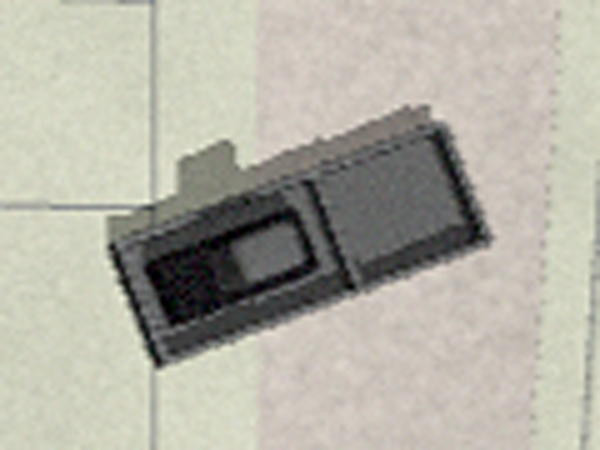

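The long stamp stands in the long bay, with its base inside the walls at crop (230,270). In the wrist view the short stamp is at (320,215), so I'll enlarge it.

Run:
```python
import cv2
im=cv2.imread("pics/w.png")[165:265,260:380]
cv2.imwrite("pics/w2.png",cv2.convertScaleAbs(cv2.resize(im,None,fx=6,fy=6,interpolation=cv2.INTER_CUBIC),alpha=1.5))
```

```text
(no output)
```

View pics/w2.png

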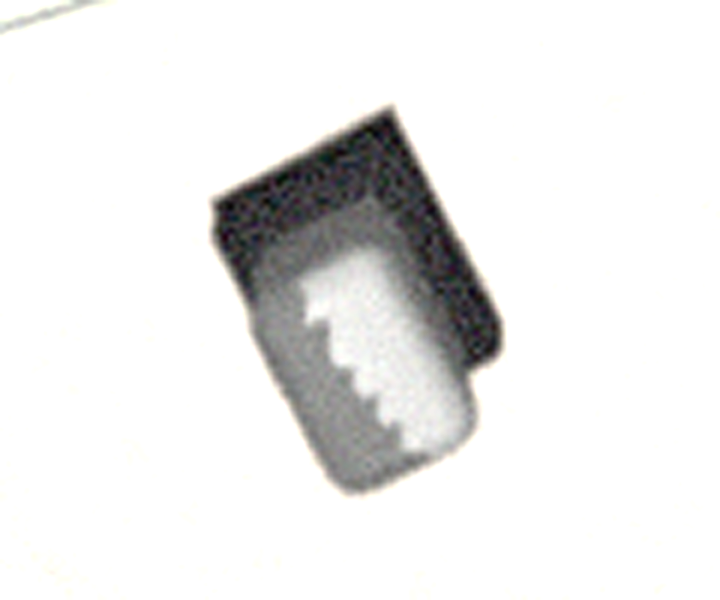

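Run:
```python
from h import *
d=eyes.grab_frame("wrist")
W=lambda *p:np.array(p)/6+[260,165]
A,B,C=world(d,W([212,205],[393,107],[506,338]),.024)
print(rect(np.array([B,C,A+C-B,A])))
print(rect(world(d,W([378,246],[484,440],[345,500],[250,310]),.074)))
```

```text
(array([0.43574033, 0.33950267]), np.float64(-1.2881565099389576), np.float64(0.03541987472450467), np.float64(0.027801386765072263))
(array([0.43520864, 0.33715953]), np.float64(-1.2760289092734323), np.float64(0.02584168134974827), np.float64(0.017210367200380158))
```

Run:
```python
from h import *
print(move(np.array([.4355,.3383]),-1.282+np.pi/2,.041,guard=8)); env.close_gripper(50); st(); up(.22); st()
r=np.array([.5871,-.2910]); u=np.array([np.cos(1.954),np.sin(1.954)])
print(move(r-.045*u,1.954-np.pi/2,.0465,zhigh=.22,v=.1,guard=12)); st()
env.release(); up(.2); st()
# eraser
b=np.array([.4430,.1683]); a=-2.061+np.pi/2
print(move(b,a,.0085,guard=8)); env.close_gripper(30); st(); up(.15); st()
t=np.array([.5843,.2642])
print(move(t,1.811-np.pi/2,.0132,zhigh=.15,v=.1,guard=10)); st()
env.release(); up(.2)
env.reach([.25,.35,.25],q([.25,.35],.25,.95)); st()
save("top","e",(130,500,90,340),2.1); save("scene","f")
```

```text
False
t 29.6 gap 0.228 F 52.1 [0.4356 0.3383 0.0412] [ 0.8 -0.5  1.6] 0.16
t 30.5 gap 0.225 F 51.9 [0.435  0.338  0.2185] [ 0.4  0.9 -2.3] 0.16
False
t 34.4 gap 0.228 F 52.0 [ 0.604  -0.3328  0.0466] [-0.  -0.4 -1.2] -1.06
t 35.9 gap 1.000 F 0.0 [ 0.6035 -0.3324  0.1982] [ 0.1  0.9 -0.1] -1.06
False
t 39.7 gap 0.298 F 30.1 [0.4432 0.1683 0.0088] [ 0.  -0.6  4.4] 0.61
t 40.4 gap 0.296 F 29.6 [0.4425 0.1682 0.1487] [-0.3  0.1 -0.8] 0.61
True
t 42.3 gap 0.299 F 30.3 [0.5837 0.264  0.0127] [-1.7 -0.6  5.2] 0.0
t 45.1 gap 1.001 F 0.0 [0.2508 0.35   0.2498] [0.  0.3 0.1] -0.27
```

View pics/e.png

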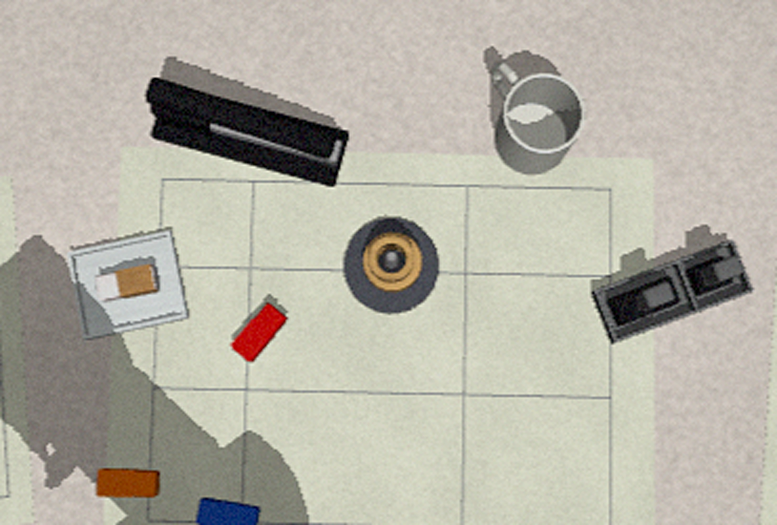

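View pics/f.png

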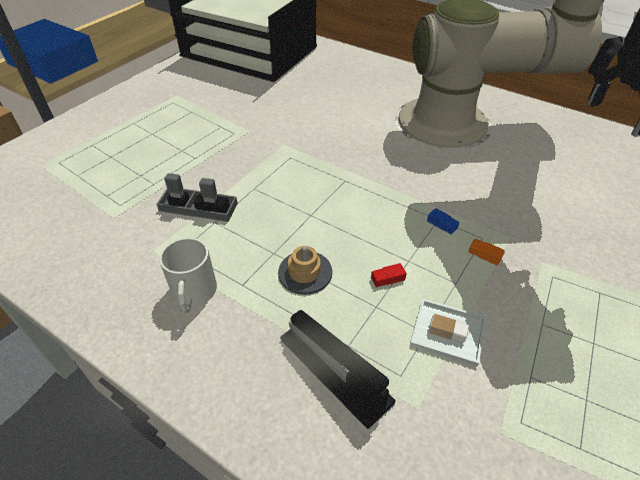

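Both views show everything in place: rolls nested on the pin at (392,258) in the top crop, stamps upright in their bays at (640,300) and (715,270), and the eraser flat in the tray at (127,282). The stapler, mug and coloured blocks haven't moved.

```bash
python3 -c "
from bench import job
print(job.hand_in())"
```

```text
the job is handed in; nothing more can be done
None
```

The job is handed in: both rolls are on the pin (big one below), both stamps stand in their bays, the eraser lies flat in the tray, and the stapler and mug were left alone; the last move ended at about 45 s of the 128 s allowed.

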